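Pour bearing balls from a scoop into a press tray and latch the tray home

ROBOT

A 6-joint arm with a two-finger parallel gripper is mounted at the origin on the work surface. World frame = base frame: x ahead of the robot, y to its left, z up, the work surface at z = 0. Lengths are in m, angles in rad, forces in N, time in s.
With the tool pointing down it reaches from about 0.35 to 0.975 m from the base axis. Payload 4.9 kg.
Tool frame: the origin (TCP) lies on the mounting face of the last link; the fingertips stand 173 mm ahead of it and the grasp point (between the pads) lies 155 mm ahead of it; z points along the fingers, y is the line along which they close (so a half turn about z gives the same grasp; the last joint's range is limited). The gripper opens to 85 mm and grips with 20 to 120 N. Pads are 22 mm wide; open, the fingers measure 114 mm over their backs; the gripper's body (76 mm by 85 mm) begins 54 mm behind the grasp point. The pads swing forward as they close: fully open they stand 13 mm farther back than shut.
Start: joints at [1.201, 0.053, 1.613, -0, 1.476, -0.119], TCP at [0.155, 0.605, 0.405] pointing down, gripper open.
Joint ranges: [-3.01, 3.01], [-1.01, 2.22], [0.06, 2.58], [-1.02, 4.17], [0.09, 2.62], [-3.14, 3.14]. Speed limits (rad/s): [2.57, 2.57, 3.14, 3.14, 3.14, 3.14].

INTERFACE

Orientations are given as a rotation vector (axis times angle).
In Python, from station import monitor, eyes, finish_job gives the robot as it stands. The module is installed in compiled form; this text tells all that it offers.
- The arm moves only by the tool step_arm, never from a script. Its argument "commands" is a list of rows, each a list of 3 entries, a list of its own where there are three numbers: the opening in per cent of the stroke, from 0 (shut) to 100 (fully open), then the shift along the tool's x, y, z in mm, then the turn about the tool's z in degrees. In form: [[hand, [x, y, z], yaw], ...]. A call has 1 to 12 rows; each row is the pose to reach, as a shift and turn from the pose commanded when the call began, along the tool's axes at that moment; what a row does not reach only later rows make up. A row lasts 1/8 s, in which the tool goes at most 62.5 mm and 10.7 degrees, less where a joint would pass 70% of its speed; a pose out of reach is approached as far as the arm can. A call with a gripper value outside its range is refused whole. The fingers move at their own pace and stop on an object; "squeeze" is the grip in N (left out, the last holds). Time passes only in rows, so rows that repeat a pose let the fingers close. It gives the time, the measured TCP pose, the force, the opening and the grip force at its end, in the units of the state.
- monitor.get_obs(): the state, without advancing time (a new reading comes with each control period).
- eyes.get_image(name): name is "scene" or "top"; returns the picture (480x640x3 uint8, red, green, blue); there is no depth.
- eyes.camera_info(name): a dict with "camera_matrix" (3x3 intrinsics, pixels), "extrinsics" (4x4, takes a point from camera to world coordinates). Camera axes: x right, y down, z forward; pixel columns grow to the right and rows downward; lengths in m; the calibration is good to about 2 mm. A picture is of the moment at which its call begins. camera_info takes no time and is no camera call.
- finish_job(): hands the job in; it is judged then, once.
The state is a dict: "t": time; "q": joint angles; "dq": joint speeds; "effort": joint torques, N m; "tool_pos": TCP position; "tool_rot": TCP orientation; "contact_force": force on the tool from outside, world axes, zero at the start; "wrist_torque": the same for the moment, N m; "opening": finger opening in m; "grip_force": force on a finger pad.
Only numpy, scipy, OpenCV 4.12 (cv2) and the standard library are available. Lean on these libraries where they do the work, as an engineer would, in place of code of your own. Each camera call takes 0.05 s, during which the arm holds its last target. There are 200 camera calls.

TASK

One of the two scoops in the rack holds four steel balls: draw it out, stand it on the blue mat and let go, then take it again by its black handle. Bring its spout over the open tray of the press, no more than about 3 cm above the tray's rim, and only then tip it until all four balls are in the tray. Stand the scoop upright on the mat again and let go, then push the tray under the press until its spring latch snaps fully home; do not disturb the empty scoop, the white jar or the standing battery cell.

Things in the scene. Friction and masses are not known exactly. Their poses are not given: they have to be found in the camera images.
- scoop_mid (a point): middle of the bowl of the white plastic scoop that holds the balls, 18 mm above its flat underside. Bowl 100 long (x) x 46 wide (y) x 36 mm high, open on top, walls 3 mm. Its -x end is the open spout, its +x end the back wall, then the handle; z points up out of the bowl. In the rack the spout faces the open front. About 85 g empty; mass and friction vary
- scoop_spout (a point): middle of the scoop's spout lip where balls roll out: 50 mm from scoop_mid along scoop -x, 18 mm above its underside; the side walls reach 18 mm below and above it. The inner floor is flat, 3 mm up, from x = -5 to +47 mm, and climbs at 18 degrees from x = -5 mm to the lip: balls stay in until it is tipped spout down beyond 18 degrees, 40 or more empties it
- scoop_handle: the scoop's black plastic handle, a straight bar 77 long (x) x 14 wide (y) x 16 mm high; origin at its centre, 88.5 mm from scoop_mid along the scoop's +x and 28 mm above the scoop's underside; axes as the scoop's; free space all round when the scoop stands on the mat
- ball1_center (a point): centre of steel bearing ball 1, 14 mm diameter, 11 g; starts in the bowl of the scoop
- ball2_center (a point): centre of steel bearing ball 2, 14 mm diameter, 11 g; starts in the bowl of the scoop
- ball3_center (a point): centre of steel bearing ball 3, 14 mm diameter, 11 g; starts in the bowl of the scoop
- ball4_center (a point): centre of steel bearing ball 4, 14 mm diameter, 11 g; starts in the bowl of the scoop
- rack: fixed aluminium rack with two bays, at its y = +60 and -60 mm; origin on the table. Base plate 6 mm thick, x -60 to +145, y -120 to +120 mm; a roof (66 to 72 mm above the table) on walls covers x = 50 to 145 mm; the front (-x, towards the robot) is open. A scoop stands in each bay on the base plate, bowl out in front, handle under the roof
- mat: fixed flat blue mat, 300 (x) x 180 (y) x 3 mm thick; origin at the centre of its underside on the table; free apart from a small jar near its +x +y corner
- tray_floor (a point): centre of the inner floor of the press's sliding aluminium tray (moves with it), 20 mm above the table; z up, +y the way it slides home. Tray outside 100 x 100 mm, walls 4 mm thick, 28 mm high above the floor (rim 48 mm, underside 16 mm above the table). Its -y, -x and +x sides are free: push on the outside of its -y wall
- press: fixed grey bench press, axes as the tray's; origin on the table under the centre of the fully drawn-out tray. Base plate 12 mm thick, x -75 to +75, y -60 to +270 mm; a roof 58 to 70 mm above the table, which the tray slides under, starts at y = 75 mm, the taller head (up to 265 mm) at y = 117 mm
- tray (a joint): how far the tray has been pushed home, m: 0 drawn out, 0.070 home at the end stop. Friction about 1 N; a spring plunger (the latch) resists from 0.051 with about 6 N (short peaks to 12 N in a steady push); past 0.065 it snaps the tray home and holds it there
- spare: the other scoop, same shape, empty, in the rack's other bay; not to be moved; origin at the middle of its bowl's underside
- jar: white flux jar, 38 diameter x 42 mm high, on the mat; bystander; origin under it
- cell: single green battery cell standing on end, 18 diameter x 65 mm high; bystander; origin under it
There are look-alikes about, which are no part of the job. What is shaped like the part that bears scoop_mid but yellow is not meant.

How it is judged:
By the outcome, as a careful person would: the job done as asked, in the order asked, and still so for the second after the job is handed in, with the robot touching nothing.
It also fails if it takes over 69 s, if anything falls off the work surface, if the arm or the gripper's body presses on something with over 40 N, if the wrist force passes 120 N, or if a joint passes its speed limit or range.

## Working session

There is one attempt and no reset: what is moved stays moved. The work goes in short steps, Python scripts to look and compute and a tool call to move; the robot and the scene stay as the last step left them, time stands still between calls to the robot, and variables do not carry over. Pictures are saved under pics/ and viewed, at most 10 in all, crops included, and the job is handed in when it is done.

Besides the shell and the picture viewer there is one more tool, called after ">>>" by a JSON object that holds its "op" and its "data". step_arm: Moves the arm, as the interface text tells. Its arguments: {"type":"object","properties":{"commands":{"type":"array"},"squeeze":{"type":"number"}},"required":["commands"]}

```bash
mkdir -p pics; python3 - <<'E'
from station import monitor, eyes
import cv2
o=monitor.get_obs()
print({k:o[k] for k in ("t","tool_pos","tool_rot","opening","contact_force")})
for n in ("scene","top"):
    im=eyes.get_image(n); cv2.imwrite(f"pics/{n}0.png",im[:,:,::-1]); c=eyes.camera_info(n); print(n,c["camera_matrix"],c["extrinsics"])
E
```

```text
{'t': 0.0, 'tool_pos': array([0.15499743, 0.60518864, 0.40345819]), 'tool_rot': array([-0.39286908, -3.11642568,  0.00318177]), 'opening': 0.08522123962322545, 'contact_force': array([-0.76406211, -0.25484066,  0.76914128])}
scene [[545.07028863   0.         321.51073532]
 [  0.         545.07028863 238.42543559]
 [  0.           0.           1.        ]] [[ 0.22595015  0.62255075 -0.74925102  1.12304346]
 [ 0.97412133 -0.14901242  0.16994981 -0.22425768]
 [-0.00584533 -0.76826158 -0.64010934  0.66895079]
 [ 0.          0.          0.          1.        ]]
top [[490.27630776   0.         323.06497448]
 [  0.         490.27630776 240.59240239]
 [  0.           0.           1.        ]] [[ 0.01421656 -0.98945287  0.14415584  0.31264339]
 [-0.99976883 -0.0163919  -0.01391369 -0.07336932]
 [ 0.01612993 -0.14392471 -0.98945718  0.85685814]
 [ 0.          0.          0.          1.        ]]
```

View pics/scene0.png

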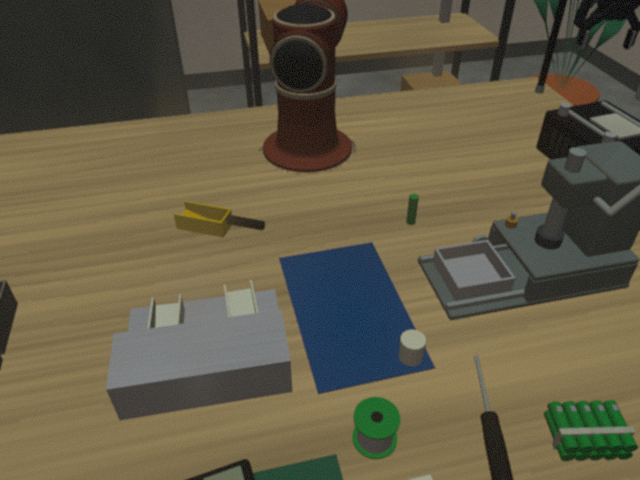

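View pics/top0.png

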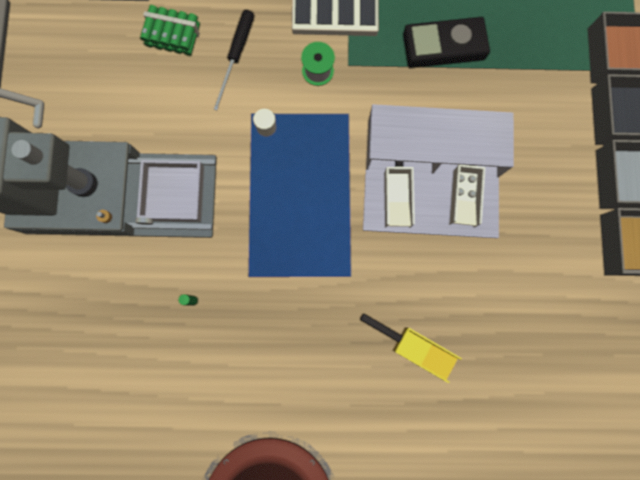

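The loaded scoop is the right-hand one in the top view (about 468,195). The empty one is at (399,197), the tray at (172,192), the mat spans 249–350 x 114–276, the jar is at (264,123) and the cell at (187,300). I'll take one enlarged crop for precise picks.

```bash
python3 - <<'E'
import cv2
im=cv2.imread("pics/top0.png"); c=im[95:315,125:515]
cv2.imwrite("pics/crop0.png",cv2.resize(c,(780,440),interpolation=cv2.INTER_CUBIC))
E
cat > h.py <<'E'
import numpy as np
from station import monitor, eyes
def ray(n,u,v,z):
    c=eyes.camera_info(n); K=np.array(c["camera_matrix"]);T=np.array(c["extrinsics"])
    d=T[:3,:3]@np.linalg.solve(K,[u,v,1.]); p=T[:3,3]
    return p+d*(z-p[2])/d[2]
def proj(n,X):
    c=eyes.camera_info(n); K=np.array(c["camera_matrix"]);T=np.array(c["extrinsics"])
    q=K@(T[:3,:3].T@(np.array(X)-T[:3,3])); return q[:2]/q[2]
E
```

```text
(no output)
```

View pics/crop0.png

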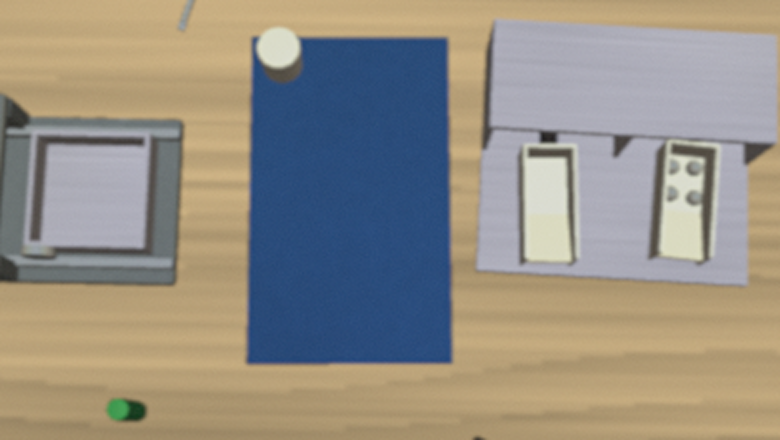

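The crop shows the loaded scoop's rim corners at about (665,141), (719,144), (709,262) and (652,257), with four balls at its back. The tray rim corners are at (30,133), (157,133), (153,252) and (24,250).

```bash
python3 - <<'E'
from h import *
P=dict(scoop=([(665,141),(719,144),(709,262),(652,257)],.042),spare=([(523,145),(578,145),(577,263),(521,263)],.042),
 tray=([(30,133),(157,133),(153,252),(24,250)],.048),mat=([(252,38),(447,38),(452,363),(247,363)],.003),rackbase=([(477,270),(747,285)],.006),
 roof=([(495,21),(776,36),(772,144),(489,128)],.072),pressfront=([(182,121),(175,284)],.012),jar=([(279,48)],.045),cell=([(119,409)],.065),roofp=([(7,117),(6,272)],.070))
for k,(a,z) in P.items():
    w=np.array([ray("top",125+u/2,95+v/2,z)[:2] for u,v in a]); print(k,w.round(4).tolist(),"mean",w.mean(0).round(4), "edge",np.linalg.norm(np.diff(w,axis=0),axis=1).round(4))
o=monitor.get_obs()
from scipy.spatial.transform import Rotation as R
print(R.from_rotvec(o["tool_rot"]).as_matrix().round(3))
E
```

```text
scoop [[0.5662, -0.315], [0.5644, -0.3618], [0.4608, -0.3498], [0.4642, -0.3013]] mean [ 0.5139 -0.332 ] edge [0.0468 0.1043 0.0486]
spare [[0.5603, -0.1922], [0.5612, -0.2396], [0.458, -0.2375], [0.4572, -0.19]] mean [ 0.5091 -0.2148] edge [0.0475 0.1032 0.0475]
tray [[0.5609, 0.2278], [0.563, 0.1205], [0.4602, 0.1188], [0.46, 0.226]] mean [0.511  0.1733] edge [0.1073 0.1028 0.1072]
mat [[0.6682, 0.0494], [0.6719, -0.1286], [0.3746, -0.135], [0.3719, 0.0433]] mean [ 0.5217 -0.0427] edge [0.1781 0.2974 0.1783]
rackbase [[0.4566, -0.1563], [0.4473, -0.3951]] mean [ 0.452  -0.2757] edge [0.2389]
roof [[0.6588, -0.1646], [0.6505, -0.4028], [0.556, -0.3955], [0.5652, -0.1596]] mean [ 0.6076 -0.2806] edge [0.2384 0.0949 0.2361]
pressfront [[0.5856, 0.1075], [0.4389, 0.1069]] mean [0.5122 0.1072] edge [0.1468]
jar [[0.6421, 0.0197]] mean [0.6421 0.0197] edge []
cell [[0.3293, 0.1354]] mean [0.3293 0.1354] edge []
roofp [[0.5675, 0.2395], [0.4377, 0.231]] mean [0.5026 0.2352] edge [0.1301]
[[-0.969  0.248 -0.001]
 [ 0.248  0.969 -0.002]
 [ 0.    -0.002 -1.   ]]
```

>>> {"op": "step_arm", "data": {"commands": [[100,[-363,-429,0],0],[100,[-363,-429,0],0],[100,[-363,-429,0],0],[100,[-363,-429,0],0],[100,[-363,-429,0],0],[100,[-363,-429,0],0],[100,[-363,-429,0],0],[100,[-363,-429,0],0],[100,[-363,-429,0],0],[100,[-578,-819,0],-7],[100,[-578,-819,0],-7],[100,[-578,-819,0],-7]], "squeeze": 40}}

```text
t: 1.6
tool_pos: [0.4471, -0.0839, 0.4044]
tool_rot: [0.203, 3.135, 0.0]
contact_force: [0.9, 1.0, 0.5]
opening: 0.0854
grip_force: 0.0
```

```bash
cat >> h.py <<'E'
from scipy.spatial.transform import Rotation as R
def go(gp, yaw=None):
    """shift (mm, tool axes) and yaw to bring grasp point to world gp, tool y at world angle yaw deg"""
    o=monitor.get_obs(); M=R.from_rotvec(o["tool_rot"]).as_matrix()
    g=o["tool_pos"]+M@[0,0,.155]
    cur=np.degrees(np.arctan2(M[1,1],M[0,1]))
    dy=0 if yaw is None else -((yaw-cur+90)%180-90)
    print("t",round(o["t"],2),"grasp",g.round(4),"yaw",round(cur,1),"open",round(o["opening"],4),"grip",round(float(np.max(o["grip_force"])),1),"F",np.round(o["contact_force"],1),"tilt",M[:,2].round(3),"q",np.round(o["q"],2))
    if gp is not None: print("move",((M.T@(np.array(gp)-g))*1000).round(1),"turn",round(dy,1))
E
python3 -c "
from h import *
go([.512,-.332,.15],83)"
```

```text
t 1.6 grasp [ 0.4471 -0.0838  0.2494] yaw 82.6 open 0.0854 grip 0.0 F [0.9 1.  0.5] tilt [ 0.  0. -1.] q [-0.35 -0.37  1.99  0.    1.52 -1.79]
move [ -96.3 -237.8   99.4] turn -0.4
```

>>> {"op": "step_arm", "data": {"commands": [[100,[-96,-238,100],0],[100,[-96,-238,100],0],[100,[-96,-238,100],0],[100,[-96,-238,100],0],[100,[-96,-238,100],0],[100,[-96,-238,100],0],[100,[-96,-238,100],0],[100,[-96,-238,100],0]]}}

```text
t: 2.6
tool_pos: [0.512, -0.3291, 0.3055]
tool_rot: [0.2, 3.134, -0.001]
contact_force: [0.9, -0.0, -0.4]
opening: 0.0855
grip_force: 0.0
```

```bash
python3 - <<'E'
from h import *
import cv2
go([.512,-.332,.030],83)
im=eyes.get_image("top")[:,:,::-1]; s=eyes.get_image("scene")[:,:,::-1]
a=cv2.resize(im[120:270,350:550],(400,300)); b=cv2.resize(s[250:430,80:320],(400,300))
cv2.imwrite("pics/c1.png",np.hstack([a,b]))
E
```

```text
t 2.6 grasp [ 0.5121 -0.3292  0.1505] yaw 82.7 open 0.0855 grip 0.0 F [ 0.9 -0.  -0.4] tilt [ 0.001 -0.    -1.   ] q [-0.69  0.09  1.74  0.    1.31 -2.14]
move [ -0.2  -2.8 120.5] turn -0.3
```

View pics/c1.png

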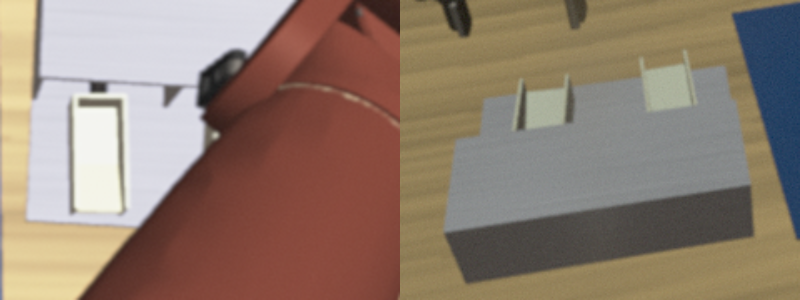

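The arm hides the loaded scoop from above. In the scene view the fingers straddle it, so I'll descend and grip the bowl.

>>> {"op": "step_arm", "data": {"commands": [[100,[0,-2,60],0],[100,[0,-2,100],0],[100,[0,-2,120],0],[100,[0,-2,120],0],[40,[0,-2,120],0],[30,[0,-2,120],0],[30,[0,-2,120],0],[30,[0,-2,120],0],[30,[0,-2,120],0]], "squeeze": 40}}

```text
t: 3.82
tool_pos: [0.5125, -0.3329, 0.1871]
tool_rot: [0.202, 3.132, -0.004]
contact_force: [-0.8, -0.3, 6.1]
opening: 0.0456
grip_force: 41.6
```

```bash
python3 -c "
from h import *
go([.512,-.332,.030],83)"
```

```text
t 3.83 grasp [ 0.513  -0.3332  0.0321] yaw 82.6 open 0.0456 grip 41.6 F [-0.8 -0.3  6.1] tilt [ 0.003 -0.002 -1.   ] q [-0.7   0.25  1.79  0.    1.1  -2.14]
move [1.2 1.1 2.1] turn -0.4
```

>>> {"op": "step_arm", "data": {"commands": [[30,[0,0,-8],0],[30,[0,0,-10],0],[30,[20,-2,-10],0],[30,[45,-4,-10],0],[30,[75,-7,-10],0],[30,[105,-10,-10],0],[30,[110,-10,-15],0],[30,[110,-10,-40],0],[30,[110,-10,-70],0],[30,[110,-10,-90],0],[30,[110,-10,-90],0]], "squeeze": 40}}

```text
t: 5.2
tool_pos: [0.4024, -0.3285, 0.2772]
tool_rot: [0.201, 3.131, -0.005]
contact_force: [-0.3, 0.6, -2.4]
opening: 0.0453
grip_force: 40.9
```

```bash
python3 -c "
from h import *
go([.47,-.045,.12],90)"
```

```text
t 5.2 grasp [ 0.403  -0.3291  0.1222] yaw 82.7 open 0.0453 grip 40.9 F [-0.3  0.6 -2.4] tilt [ 0.004 -0.004 -1.   ] q [-0.83 -0.09  1.97  0.    1.25 -2.27]
move [-30.1 290.4   1.4] turn -7.3
```

>>> {"op": "step_arm", "data": {"commands": [[30,[-5,40,0],0],[30,[-10,90,0],-1],[30,[-15,140,0],-3],[30,[-20,190,0],-5],[30,[-25,240,0],-6],[30,[-30,280,0],-7],[30,[-30,290,0],-7],[30,[-30,290,30],-7],[30,[-30,290,60],-7],[30,[-30,290,80],-7],[30,[-30,290,88],-7],[30,[-30,290,88],-7]]}}

```text
t: 6.7
tool_pos: [0.4681, -0.0445, 0.1862]
tool_rot: [-0.011, -3.14, -0.0]
contact_force: [1.1, -0.3, -1.8]
opening: 0.0455
grip_force: 41.1
```

```bash
python3 -c "
from h import *
go([.47,-.045,.029],90)"
```

```text
t 6.7 grasp [ 0.4679 -0.0444  0.0312] yaw 89.6 open 0.0455 grip 41.1 F [ 1.1 -0.3 -1.8] tilt [-0.001  0.    -1.   ] q [-0.25 -0.07  2.13 -0.    1.08 -1.82]
move [-2.1 -0.6  2.2] turn -0.4
```

Lower the last 2 mm, open, go up. Then look at the scoop.

>>> {"op": "step_arm", "data": {"commands": [[30,[0,0,2],0],[30,[0,0,2.5],0],[60,[0,0,2.5],0],[100,[0,0,2],0],[100,[0,0,0],0],[100,[0,0,-20],0],[100,[0,0,-60],0],[100,[0,0,-110],0],[100,[0,0,-150],0],[100,[60,0,-200],0],[100,[60,0,-200],0]]}}

```text
t: 8.07
tool_pos: [0.4073, -0.0437, 0.3905]
tool_rot: [0.01, 3.135, -0.003]
contact_force: [-0.1, 0.6, -0.0]
opening: 0.0855
grip_force: 0.0
```

```bash
python3 - <<'E'
from h import *
import cv2
go(None)
im=eyes.get_image("top")[:,:,::-1]; s=eyes.get_image("scene")[:,:,::-1]
cv2.imwrite("pics/t2.png",im); cv2.imwrite("pics/s2.png",s)
a=cv2.resize(im[110:285,220:375],(399,450)); b=cv2.resize(s[230:400,260:450],(399,450))
cv2.imwrite("pics/c2.png",np.hstack([a,b]))
E
```

```text
t 8.07 grasp [ 0.4082 -0.044   0.2355] yaw 89.6 open 0.0855 grip 0.0 F [-0.1  0.6 -0. ] tilt [ 0.006 -0.002 -1.   ] q [-0.29 -0.5   2.1  -0.    1.53 -1.85]
```

View pics/c2.png

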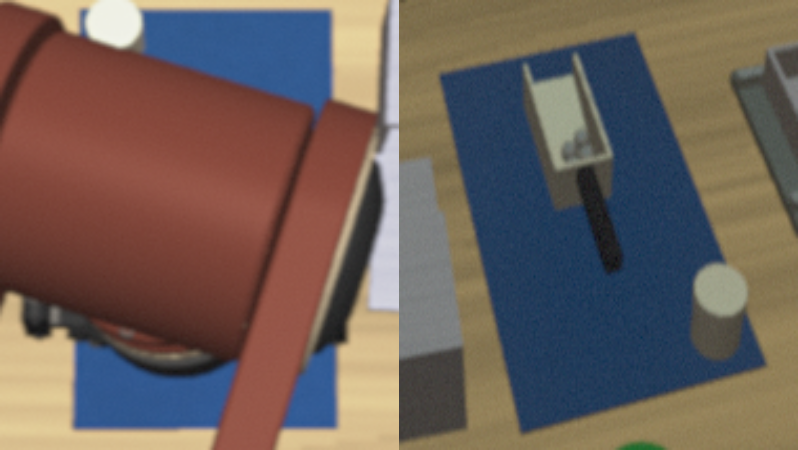

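The scoop stands on the mat with the balls in it. The handle runs from crop (590,172) to (612,262).

```bash
python3 - <<'E'
from h import *
f=lambda a,b:(260+(a-399)/2.1,230+b/2.647)
for n,(a,b),z in [("h0",(588,172),.039),("h1",(611,258),.039),("backL",(557,165),.039),("backR",(611,150),.039),("fL",(525,65),.039),("fR",(576,55),.039)]:
    print(n,ray("scene",*f(a,b),z).round(4))
for x in (.4,.42,.52,.53,.6):pass
E
```

```text
h0 [ 0.5344 -0.0446  0.039 ]
h1 [ 0.604  -0.0466  0.039 ]
backL [ 0.5232 -0.0662  0.039 ]
backR [ 0.5204 -0.0222  0.039 ]
fL [ 0.4279 -0.0695  0.039 ]
fR [ 0.428  -0.0257  0.039 ]
```

```bash
python3 -c "
from h import *
go([.583,-.046,.036],90)"
```

```text
t 8.18 grasp [ 0.4085 -0.044   0.234 ] yaw 89.6 open 0.0853 grip 0.0 F [ 1.8 -0.1  0.2] tilt [ 0.005 -0.002 -1.   ] q [-0.29 -0.5   2.1  -0.    1.53 -1.85]
move [-173.6   -0.5  198.9] turn -0.4
```

>>> {"op": "step_arm", "data": {"commands": [[60,[-60,0,0],0],[60,[-120,0,40],0],[60,[-173,0,100],0],[60,[-173,0,130],0],[60,[-173,0,170],0],[60,[-173,0,199],0],[60,[-173,0,199],0],[20,[-173,0,199],0],[0,[-173,0,199],0],[0,[-173,0,199],0],[0,[-173,0,199],0]], "squeeze": 100}}

```text
t: 9.55
tool_pos: [0.5822, -0.045, 0.1896]
tool_rot: [0.01, 3.138, -0.001]
contact_force: [1.5, -0.3, 5.0]
opening: 0.012
grip_force: 98.5
```

```bash
python3 -c "
from h import *
go([.583,-.046,.036],90)"
```

```text
t 9.55 grasp [ 0.5827 -0.0451  0.0346] yaw 89.6 open 0.012 grip 98.5 F [ 1.5 -0.3  5. ] tilt [ 0.004 -0.001 -1.   ] q [-0.2   0.18  1.86  0.    1.1  -1.77]
move [-0.3 -0.9 -1.4] turn -0.4
```

>>> {"op": "step_arm", "data": {"commands": [[0,[0,0,-15],0],[0,[0,0,-40],0],[0,[0,0,-70],0],[0,[0,0,-85],0],[0,[0,30,-85],0],[0,[0,70,-85],0],[0,[-15,110,-85],0],[0,[-40,150,-85],0],[0,[-65,190,-85],0],[0,[-77,212,-85],0],[0,[-77,213,-85],0],[0,[-77,213,-85],0]]}}

```text
t: 11.05
tool_pos: [0.659, 0.1671, 0.272]
tool_rot: [-0.01, -3.14, 0.001]
contact_force: [0.7, -0.2, -0.6]
opening: 0.0124
grip_force: 97.9
```

```bash
python3 - <<'E'
from h import *
import cv2
go([.66,.168,.084],90)
im=eyes.get_image("top")[:,:,::-1]; s=eyes.get_image("scene")[:,:,::-1]
cv2.imwrite("pics/t3.png",im); cv2.imwrite("pics/s3.png",s)
a=cv2.resize(im[90:290,120:300],(360,400)); b=cv2.resize(s[170:370,400:620],(440,400))
cv2.imwrite("pics/c3.png",np.hstack([a,b]))
print(monitor.get_obs()["wrist_torque"])
E
```

```text
t 11.05 grasp [0.6588 0.167  0.117 ] yaw 89.6 open 0.0124 grip 97.9 F [ 0.7 -0.2 -0.6] tilt [-0.002 -0.001 -1.   ] q [ 0.14  0.29  1.58 -0.    1.28 -1.43]
move [-1.3  1.  33. ] turn -0.4
[ 0.00279651 -0.12056861 -0.03804385]
```

View pics/c3.png

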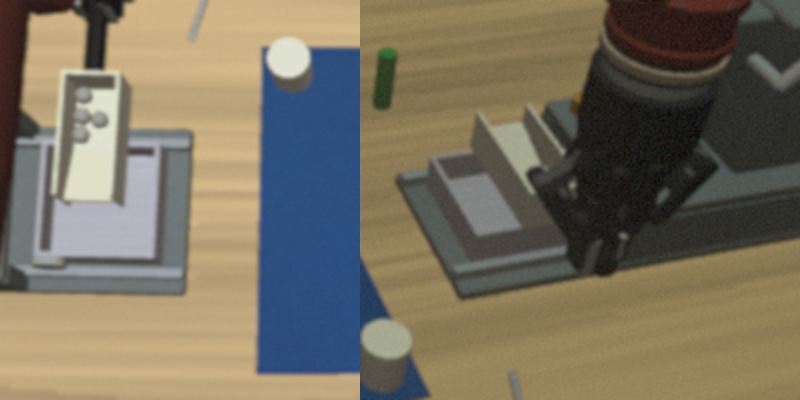

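Held level over the tray with all four balls in it: bowl front edge at about (60–125,195) in the left crop, tray inside 50–160. Lower, then ease the grip to see whether the scoop pivots in the pads.

>>> {"op": "step_arm", "data": {"commands": [[0,[0,0,12],0],[0,[0,0,25],0],[0,[0,0,31],0],[0,[0,0,31],0]]}}

```text
t: 11.65
tool_pos: [0.6592, 0.1675, 0.2403]
tool_rot: [-0.01, -3.139, 0.001]
contact_force: [0.7, 0.8, -2.1]
opening: 0.0118
grip_force: 97.9
```

```bash
cat >> h.py <<'E'
import cv2
def bowl(tag):
    """white bowl blob in both views -> bounding boxes, and predicted front/back rim pixel rows per tilt"""
    t=eyes.get_image("top")[:,:,::-1]; s=eyes.get_image("scene")[:,:,::-1]
    cv2.imwrite(f"pics/t{tag}.png",t); cv2.imwrite(f"pics/s{tag}.png",s)
    o=monitor.get_obs(); M=R.from_rotvec(o["tool_rot"]).as_matrix(); g=o["tool_pos"]+M@[0,0,.155]; g[2]-=.0036
    print("t",o["t"],"grip",o["grip_force"],"open",o["opening"],"g",g.round(4),"F",np.round(o["contact_force"],1),"tq",np.round(o["wrist_torque"],3))
    hsv=cv2.cvtColor(t,cv2.COLOR_BGR2HSV)
    roi=hsv[90:290,125:260]; m=((roi[:,:,0]>18)&(roi[:,:,0]<45)&(roi[:,:,1]>18)&(roi[:,:,1]<75)&(roi[:,:,2]>110)).astype(np.uint8)
    n,l,st,c=cv2.connectedComponentsWithStats(m)
    k=1+np.argmax(st[1:,4]); print("white blob u,v,w,h,area",st[k]+[125,90,0,0,0])
    for th in (0,5,10,15,20,30,40,50):
        a=np.radians(th); f=lambda x,y,z:proj("top",g+[x*np.cos(a)-z*np.sin(a),y,x*np.sin(a)+z*np.cos(a)]).round(0)
        print(th,"frontTop",f(-.16,.023,.008),f(-.16,-.023,.008),"backTop",f(-.06,.023,.008),"lip",f(-.16,0,-.01))
E
python3 -c "
from h import *
bowl('4')"
```

```text
t 11.75 grip 97.93630957603455 open 0.01197826452121545 g [0.6597 0.1676 0.0832] F [ 0.4 -0.3 -1. ] tq [ 0.056 -0.121  0.041]
white blob u,v,w,h,area [ 140  131   48   65 1411]
0 frontTop [151. 191.] [180. 191.] backTop [155. 131.] lip [169. 194.]
5 frontTop [154. 193.] [183. 193.] backTop [156. 132.] lip [172. 195.]
10 frontTop [157. 194.] [185. 195.] backTop [157. 133.] lip [174. 195.]
15 frontTop [160. 195.] [187. 195.] backTop [158. 134.] lip [176. 195.]
20 frontTop [162. 195.] [189. 195.] backTop [159. 135.] lip [179. 194.]
30 frontTop [167. 192.] [193. 193.] backTop [161. 135.] lip [183. 190.]
40 frontTop [171. 188.] [197. 188.] backTop [163. 134.] lip [187. 184.]
50 frontTop [175. 181.] [200. 181.] backTop [165. 133.] lip [190. 175.]
```

>>> {"op": "step_arm", "data": {"commands": [[0,[0,0,0],0],[0,[0,0,0],0]], "squeeze": 20}}

```text
t: 12.0
tool_pos: [0.6598, 0.1677, 0.2423]
tool_rot: [0.01, 3.141, 0.0]
contact_force: [0.3, 0.1, -0.7]
opening: 0.0119
grip_force: 97.9
```

```bash
python3 - <<'E'
from h import *
bowl('5')
a=cv2.imread("pics/s4.png"); b=cv2.imread("pics/s5.png")
d=cv2.absdiff(a,b).max(2)[170:370,400:620]; print("diff px>40",(cv2.GaussianBlur(d,(5,5),0)>20).sum())
E
```

```text
t 12.1 grip 97.94634819030762 open 0.012087538036187088 g [0.6598 0.1677 0.0835] F [ 0.8 -0.3 -1.9] tq [ 0.029 -0.072  0.022]
white blob u,v,w,h,area [ 139  130   48   65 1431]
0 frontTop [151. 191.] [180. 191.] backTop [155. 131.] lip [169. 194.]
5 frontTop [154. 193.] [183. 193.] backTop [156. 132.] lip [172. 195.]
10 frontTop [157. 194.] [185. 195.] backTop [157. 133.] lip [174. 195.]
15 frontTop [160. 195.] [187. 195.] backTop [158. 134.] lip [176. 195.]
20 frontTop [162. 195.] [189. 195.] backTop [159. 135.] lip [179. 194.]
30 frontTop [167. 192.] [193. 193.] backTop [161. 135.] lip [183. 190.]
40 frontTop [171. 188.] [197. 188.] backTop [163. 134.] lip [186. 184.]
50 frontTop [175. 181.] [200. 181.] backTop [165. 133.] lip [190. 175.]
diff px>40 17
```

>>> {"op": "step_arm", "data": {"commands": [[5,[0,0,0],0],[8,[0,0,0],0],[8,[0,0,0],0]], "squeeze": 20}}

```text
t: 12.48
tool_pos: [0.6596, 0.1676, 0.2417]
tool_rot: [-0.01, -3.142, -0.0]
contact_force: [-0.1, -0.2, -1.3]
opening: 0.012
grip_force: 97.9
```

```bash
cat >> h.py <<'E'
def q(tag,prev):
    s=eyes.get_image("scene")[:,:,::-1]; cv2.imwrite(f"pics/s{tag}.png",s); o=monitor.get_obs()
    d=cv2.GaussianBlur(cv2.absdiff(s,cv2.imread(f"pics/s{prev}.png")).max(2),(5,5),0)[170:370,400:620]
    print("t",round(o["t"],2),"grip",o["grip_force"],"open",round(o["opening"],4),"diff",(d>20).sum(),"tq",np.round(o["wrist_torque"],3),"F",np.round(o["contact_force"],1),"gz",(o["tool_pos"]-[0,0,.155]).round(4))
E
python3 -c "
from h import *
q('6','4')"
```

```text
t 12.53 grip 97.93728232383728 open 0.0119 diff 0 tq [-0.033 -0.101  0.019] F [ 0.4  1.2 -0.6] gz [0.6596 0.1676 0.0867]
```

>>> {"op": "step_arm", "data": {"commands": [[14.5,[0,0,0],0],[14.5,[0,0,0],0]], "squeeze": 20}}

```text
t: 12.78
tool_pos: [0.6596, 0.1676, 0.2417]
tool_rot: [0.01, 3.142, 0.0]
contact_force: [1.0, 0.5, -0.3]
opening: 0.0127
grip_force: 66.0
```

```bash
python3 -c "
from h import *
q('7','4')"
```

```text
t 12.82 grip 65.99538803100586 open 0.0127 diff 0 tq [-0.016 -0.103  0.045] F [-0.  -0.4 -2.3] gz [0.6596 0.1676 0.0867]
```

>>> {"op": "step_arm", "data": {"commands": [[15.2,[0,0,0],0],[15.5,[0,0,0],0],[15.5,[0,0,0],0]]}}

```text
t: 13.2
tool_pos: [0.6596, 0.1676, 0.2417]
tool_rot: [-0.01, -3.142, -0.0]
contact_force: [-0.1, 0.1, -1.4]
opening: 0.0129
grip_force: 31.3
```

```bash
python3 -c "
from h import *
q('8','4')"
```

```text
t 13.25 grip 31.311392784118652 open 0.0131 diff 0 tq [ 0.007 -0.122  0.014] F [ 0.2 -0.5 -1.8] gz [0.6596 0.1676 0.0867]
```

>>> {"op": "step_arm", "data": {"commands": [[15.8,[0,0,0],0],[16,[0,0,0],0],[16,[0,0,0],0]]}}

```text
t: 13.62
tool_pos: [0.6596, 0.1676, 0.2417]
tool_rot: [0.01, 3.142, 0.0]
contact_force: [-0.2, -0.2, -0.6]
opening: 0.0137
grip_force: 13.8
```

```bash
python3 -c "
from h import *
q('9','4')"
```

```text
t 13.68 grip 13.75056579709053 open 0.0137 diff 12 tq [-0.003 -0.141  0.014] F [-0.2  0.6 -1. ] gz [0.6596 0.1676 0.0867]
```

>>> {"op": "step_arm", "data": {"commands": [[16.1,[0,0,0],0],[16.2,[0,0,0],0],[16.2,[0,0,0],0]]}}

```text
t: 14.05
tool_pos: [0.6596, 0.1676, 0.2418]
tool_rot: [-0.01, -3.141, 0.0]
contact_force: [-0.2, -0.8, -1.6]
opening: 0.0137
grip_force: 6.7
```

```bash
python3 -c "
from h import *
q('10','4')"
```

```text
t 14.1 grip 6.7308153212070465 open 0.0139 diff 877 tq [-0.     0.017  0.022] F [-0.3  1.  -0.3] gz [0.6596 0.1677 0.0868]
```

The scoop now pivots at about 7 N: the torque has dropped and the bowl rests on the tray rim. I'll raise the handle slowly along an arc so it tips over the rim.

>>> {"op": "step_arm", "data": {"commands": [[16.25,[2,0,-5],0],[16.25,[4,0,-11],0],[16.25,[5,0,-18],0],[16.25,[5,0,-23],0],[16.25,[5,0,-28],0],[16.25,[5,0,-28],0],[16.25,[5,0,-28],0]]}}

```text
t: 14.98
tool_pos: [0.6548, 0.1676, 0.2701]
tool_rot: [0.01, 3.141, 0.0]
contact_force: [0.2, -0.0, 0.3]
opening: 0.0137
grip_force: 5.2
```

```bash
python3 - <<'E'
from h import *
q('11','4')
t=eyes.get_image("top")[:,:,::-1]; s=cv2.imread("pics/s11.png")
a=cv2.resize(t[90:290,120:300],(360,400)); b=cv2.resize(s[170:370,400:620],(440,400))
cv2.imwrite("pics/c4.png",np.hstack([a,b]))
E
```

```text
t 15.03 grip 5.159865170717239 open 0.0138 diff 6927 tq [ 0.006 -0.007 -0.02 ] F [ 0.6 -0.2  1.3] gz [0.6548 0.1676 0.1149]
```

View pics/c4.png

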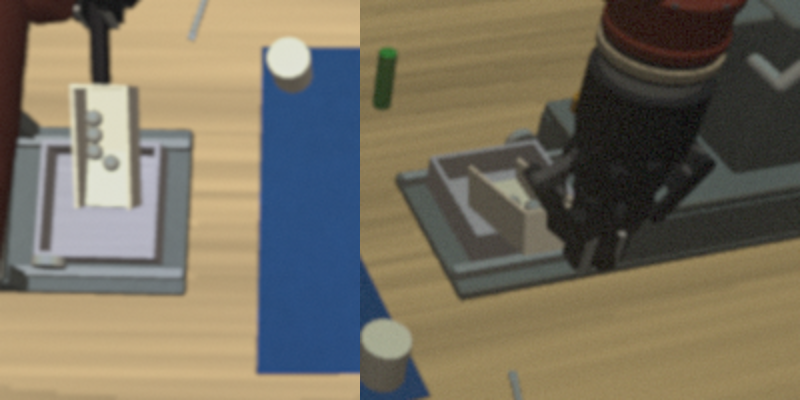

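The spout is down inside the tray and the balls are starting to roll, so I'll continue the arc.

>>> {"op": "step_arm", "data": {"commands": [[16.25,[5,0,-8],0],[16.25,[10,0,-17],0],[16.25,[15,0,-26],0],[16.25,[20,0,-35],0],[16.25,[25,0,-41],0],[16.25,[30,0,-46],0],[16.25,[30,0,-48],0],[16.25,[30,0,-48],0],[16.25,[30,0,-48],0],[16.25,[30,0,-48],0]]}}

```text
t: 16.32
tool_pos: [0.6246, 0.1678, 0.3173]
tool_rot: [-0.01, -3.141, 0.0]
contact_force: [-0.3, 0.8, -0.6]
opening: 0.0137
grip_force: 5.2
```

```bash
python3 - <<'E'
from h import *
q('12','4')
t=eyes.get_image("top")[:,:,::-1]; s=cv2.imread("pics/s12.png")
a=cv2.resize(t[90:290,120:300],(360,400)); b=cv2.resize(s[170:370,400:620],(440,400))
cv2.imwrite("pics/c5.png",np.hstack([a,b]))
E
```

```text
t 16.38 grip 5.248595550656319 open 0.0139 diff 10019 tq [-0.017 -0.007  0.019] F [ 0.2 -0.6 -1.1] gz [0.6246 0.1678 0.1624]
```

View pics/c5.png

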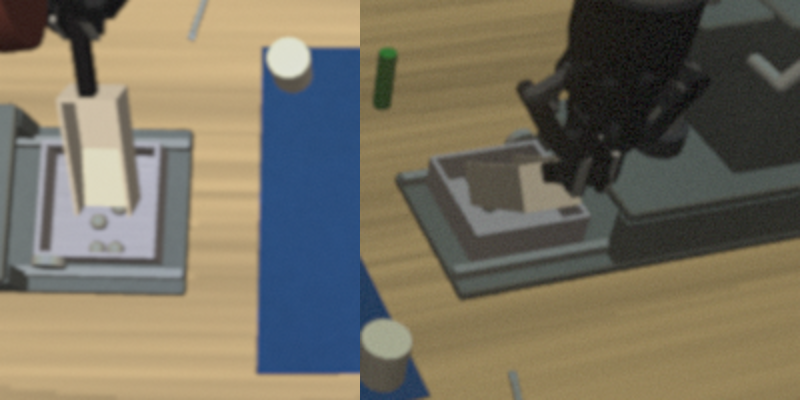

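Three balls lie in the tray at (98,222), (97,247) and (116,247), and a fourth shows at the lip (118,210). I'll firm the grip, lift clear with a pause and count.

>>> {"op": "step_arm", "data": {"commands": [[16.25,[0,0,-3],0],[16.25,[0,0,-6],0],[15.5,[0,0,-8],0],[14.5,[0,0,-8],0],[14.5,[0,0,-20],0],[14.5,[0,0,-35],0],[14.5,[-10,0,-50],0],[14.5,[-40,0,-70],0],[14.5,[-70,0,-80],0],[14.5,[-70,0,-80],0],[14.5,[-70,0,-80],0]], "squeeze": 80}}

```text
t: 17.8
tool_pos: [0.6946, 0.1673, 0.3978]
tool_rot: [-0.01, -3.141, -0.0]
contact_force: [1.2, -0.8, -1.3]
opening: 0.0134
grip_force: 40.2
```

```bash
python3 - <<'E'
from h import *
q('13','4')
t=eyes.get_image("top")[:,:,::-1]; s=cv2.imread("pics/s13.png"); cv2.imwrite("pics/t13.png",t)
a=cv2.resize(t[60:270,120:320],(400,420)); b=cv2.resize(s[120:330,400:600],(400,420))
cv2.imwrite("pics/c6.png",np.hstack([a,b]))
E
```

```text
t 17.85 grip 40.1679253578186 open 0.0132 diff 10554 tq [-0.016 -0.059  0.002] F [ 0.1  0.3 -0.4] gz [0.6942 0.1675 0.2424]
```

View pics/c6.png

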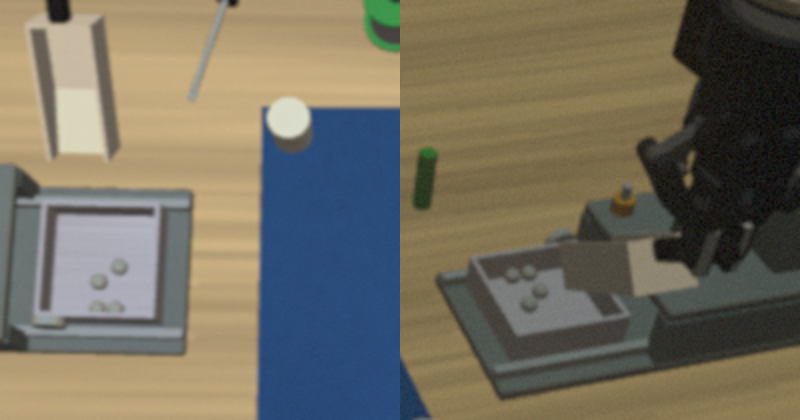

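All four balls are in the tray and the scoop is empty. Carry it to the mat.

>>> {"op": "step_arm", "data": {"commands": [[14.5,[20,-30,0],0],[14.5,[50,-65,0],0],[14.5,[80,-100,0],0],[14.5,[110,-140,0],0],[14.5,[140,-180,0],0],[14.5,[170,-210,0],0],[14.5,[181,-222,20],0],[14.5,[181,-222,50],0],[14.5,[181,-222,80],0],[14.5,[181,-222,90],0],[14.5,[181,-222,90],0]]}}

```text
t: 19.27
tool_pos: [0.5118, -0.0532, 0.3073]
tool_rot: [-0.01, -3.14, -0.0]
contact_force: [-0.3, -0.1, -0.9]
opening: 0.0132
grip_force: 40.2
```

```bash
python3 - <<'E'
from h import *
q('14','4'); go([.513,-.055,.14],90)
for th in (30,40,45,50,60):
    o=monitor.get_obs(); g=o["tool_pos"]-[0,0,.1586]; a=np.radians(th); f=lambda x,y,z:proj("scene",g+[x*np.cos(a)-z*np.sin(a),y,x*np.sin(a)+z*np.cos(a)]).round(0)
    print(th,f(-.16,-.023,-.028),f(-.16,-.023,.008),f(-.06,-.023,.008))
s=cv2.imread("pics/s14.png"); t=eyes.get_image("top")[:,:,::-1]
cv2.imwrite("pics/c7.png",cv2.resize(s[180:400,230:450],(600,600)))
E
```

```text
t 19.32 grip 40.2137553691864 open 0.0134 diff 10566 tq [-0.04  -0.099  0.017] F [-0.3  0.6 -0.1] gz [ 0.5123 -0.0533  0.1534]
t 19.32 grasp [ 0.5124 -0.0533  0.1534] yaw 89.6 open 0.0134 grip 40.2 F [-0.3  0.6 -0.1] tilt [ 0.001 -0.    -1.   ] q [-0.25 -0.13  1.96  0.    1.32 -1.81]
move [-0.6 -1.6 13.4] turn -0.4
30 [311. 238.] [309. 218.] [319. 226.]
40 [314. 253.] [311. 234.] [320. 232.]
45 [315. 261.] [312. 241.] [321. 235.]
50 [317. 269.] [313. 249.] [321. 238.]
60 [320. 284.] [316. 264.] [322. 245.]
```

View pics/c7.png

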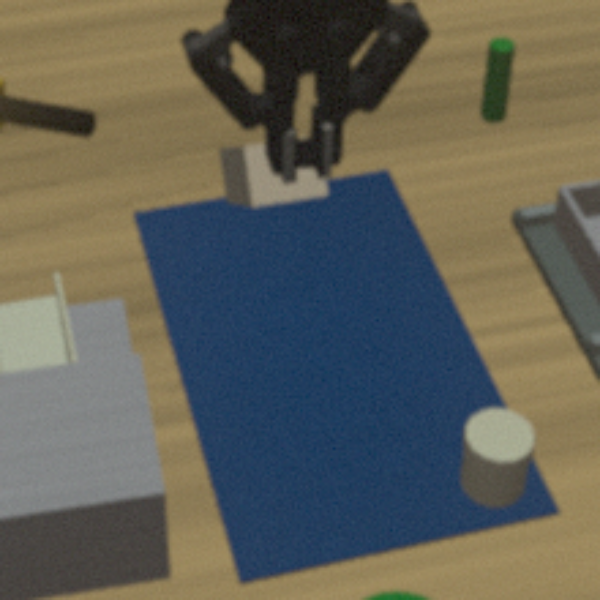

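>>> {"op": "step_arm", "data": {"commands": [[16,[0,0,14],0],[16.1,[-16,0,28],0],[16.1,[-32,0,43],0],[16.1,[-45,0,60],0],[16.1,[-55,0,78],0],[16.1,[-61,0,93],0],[16.1,[-65,0,105],0],[16.1,[-67,0,112],0],[16.1,[-67,0,117],0],[16.1,[-67,0,118],0],[16.1,[-67,0,118],0]]}}

```text
t: 20.75
tool_pos: [0.5792, -0.0539, 0.1901]
tool_rot: [0.01, 3.141, -0.0]
contact_force: [0.1, 0.1, 1.3]
opening: 0.0137
grip_force: 10.2
```

```bash
python3 - <<'E'
from h import *
q('15','14'); go([.58,-.055,.0346],90)
E
```

```text
t 20.8 grip 10.175294280052185 open 0.0137 diff 411 tq [0.027 0.044 0.021] F [0.6 0.5 0.2] gz [ 0.5792 -0.0539  0.0352]
t 20.8 grasp [ 0.5793 -0.0539  0.0352] yaw 89.6 open 0.0137 grip 10.2 F [0.6 0.5 0.2] tilt [ 0.001 -0.    -1.   ] q [-0.22  0.18  1.86  0.    1.1  -1.79]
move [-0.7 -1.1  0.6] turn -0.4
```

>>> {"op": "step_arm", "data": {"commands": [[25,[0,0,0],0],[40,[0,0,0],0],[60,[0,0,0],0],[60,[0,0,-20],0],[60,[0,0,-60],0],[60,[0,0,-115],0],[30,[0,0,-150],0],[0,[30,50,-150],0],[0,[68,114,-150],0],[0,[68,114,-150],0],[0,[68,114,-150],0]], "squeeze": 40}}

```text
t: 22.18
tool_pos: [0.5118, 0.061, 0.341]
tool_rot: [0.008, 3.139, -0.001]
contact_force: [-0.4, -0.2, -0.5]
opening: 0.0
grip_force: 0.0
```

```bash
python3 - <<'E'
from h import *
go([.5115,.060,.042],90)
s=eyes.get_image("scene")[:,:,::-1]; cv2.imwrite("pics/s16.png",s)
# compare expected corners of an upright scoop with mid at (.4693,-.054)
for n,p in dict(hEndTop=(.1268,0,.036),backL=(.05,-.023,.036),backLbot=(.05,-.023,0),frontL=(-.05,-.023,.036),frontR=(-.05,.023,.036)).items(): print(n,proj("scene",np.array([.4693,-.054,.003])+p).round(1))
cv2.imwrite("pics/c8.png",cv2.resize(s[180:360,250:450],(666,600)))
E
```

```text
t 22.18 grasp [0.5121 0.0609 0.186 ] yaw 89.7 open 0.0 grip 0.0 F [-0.4 -0.2 -0.5] tilt [ 0.002 -0.001 -1.   ] q [-0.03 -0.17  1.93 -0.    1.37 -1.59]
move [  0.9  -0.9 144. ] turn -0.3
hEndTop [354.8 324.5]
backL [328.1 291.8]
backLbot [328.1 307.1]
frontL [314.7 252.1]
frontR [340.1 248.1]
```

View pics/c8.png

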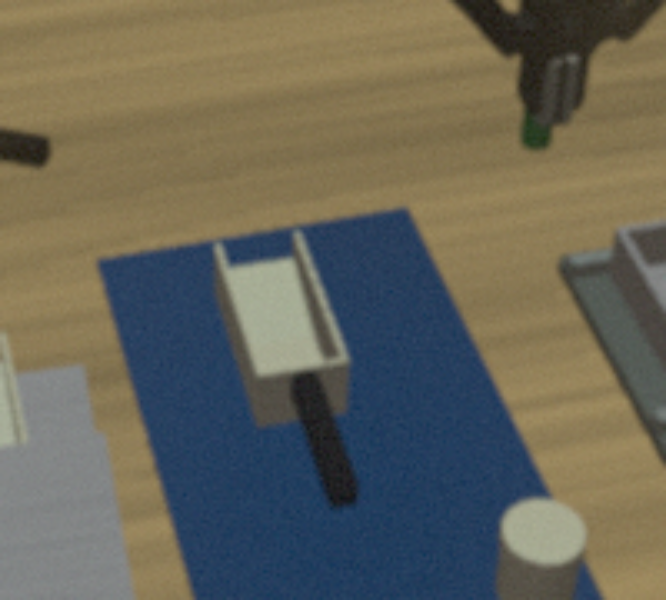

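The scoop stands upright on the mat, in its predicted place (handle end at about 354,325). Counting back, that was picture 11, one over the limit of 10, so I'll view no more. Lowering closed fingers in front of the tray.

>>> {"op": "step_arm", "data": {"commands": [[0,[0,0,50],0],[0,[0,0,100],0],[0,[0,0,143],0],[0,[0,0,143],0],[0,[0,15,143],0],[0,[0,30,143],0],[0,[0,40,143],0],[0,[0,50,143],0],[0,[0,58,143],0],[0,[0,65,143],0]]}}

```text
t: 23.48
tool_pos: [0.5124, 0.126, 0.1969]
tool_rot: [0.01, 3.141, -0.001]
contact_force: [0.2, -1.5, 1.2]
opening: -0.0
grip_force: 0.6
```

```bash
cat >> h.py <<'E'
def trayedge():
    """y of the tray's -y outer rim edge: darkest/brightest step along the rim line in the top view is hard to see by eye; print profile"""
    t=eyes.get_image("top")[:,:,::-1]; g=cv2.cvtColor(t,cv2.COLOR_BGR2GRAY)
    out=[]
    for y in np.arange(.10,.30,.005):
        u,v=proj("top",[.475,y,.048]); out.append((round(float(y),3),int(g[int(round(v))-1:int(round(v))+2,int(round(u))].mean())))
    print(out)
E
python3 -c "
from h import *
go(None); trayedge()"
```

```text
t 23.48 grasp [0.5125 0.126  0.0419] yaw 89.6 open -0.0 grip 0.6 F [ 0.2 -1.5  1.2] tilt [ 0. -0. -1.] q [ 0.1   0.05  1.99 -0.    1.1  -1.46]
[(0.1, 113), (0.105, 127), (0.11, 127), (0.115, 127), (0.12, 121), (0.125, 45), (0.13, 41), (0.135, 41), (0.14, 41), (0.145, 41), (0.15, 40), (0.155, 69), (0.16, 92), (0.165, 90), (0.17, 90), (0.175, 90), (0.18, 84), (0.185, 65), (0.19, 65), (0.195, 71), (0.2, 85), (0.205, 92), (0.21, 86), (0.215, 79), (0.22, 78), (0.225, 74), (0.23, 74), (0.235, 74), (0.24, 74), (0.245, 75), (0.25, 76), (0.255, 77), (0.26, 77), (0.265, 75), (0.27, 74), (0.275, 75), (0.28, 76), (0.285, 79), (0.29, 97), (0.295, 84)]
```

>>> {"op": "step_arm", "data": {"commands": [[0,[0,5,0],0],[0,[0,10,0],0],[0,[0,15,0],0],[0,[0,20,0],0],[0,[0,20,0],0]]}}

```text
t: 24.15
tool_pos: [0.5124, 0.146, 0.1966]
tool_rot: [-0.01, -3.142, -0.001]
contact_force: [0.2, 0.2, 0.2]
opening: -0.0001
grip_force: 0.0
```

>>> {"op": "step_arm", "data": {"commands": [[0,[0,4,0],0],[0,[0,8,0],0],[0,[0,8,0],0]]}}

```text
t: 24.52
tool_pos: [0.5125, 0.1539, 0.1967]
tool_rot: [0.01, 3.142, 0.001]
contact_force: [-0.1, -0.1, -0.1]
opening: -0.0002
grip_force: 0.0
```

>>> {"op": "step_arm", "data": {"commands": [[0,[0,4,0],0],[0,[0,8,0],0],[0,[0,8,0],0]]}}

```text
t: 24.9
tool_pos: [0.5126, 0.1615, 0.1967]
tool_rot: [-0.01, -3.141, 0.001]
contact_force: [0.5, -1.9, 0.1]
opening: -0.0002
grip_force: 1.1
```

>>> {"op": "step_arm", "data": {"commands": [[0,[0,3,0],0],[0,[0,6,0],0],[0,[0,6,0],0]]}}

```text
t: 25.28
tool_pos: [0.5126, 0.168, 0.1968]
tool_rot: [0.01, 3.141, 0.002]
contact_force: [0.9, 0.2, 0.8]
opening: -0.0003
grip_force: 0.0
```

>>> {"op": "step_arm", "data": {"commands": [[0,[0,3,0],0],[0,[0,6,0],0],[0,[0,6,0],0]]}}

```text
t: 25.65
tool_pos: [0.5126, 0.174, 0.1968]
tool_rot: [0.01, 3.141, 0.001]
contact_force: [1.0, -0.7, -1.1]
opening: 0.0004
grip_force: 0.0
```

>>> {"op": "step_arm", "data": {"commands": [[0,[0,2,0],0],[0,[0,4,0],0],[0,[0,4,0],0]]}}

```text
t: 26.02
tool_pos: [0.5127, 0.1769, 0.1968]
tool_rot: [-0.009, -3.141, 0.005]
contact_force: [-0.6, -5.8, 0.7]
opening: -0.0002
grip_force: 3.1
```

```bash
python3 -c "
from h import *
go(None); trayedge()"
```

```text
t 26.02 grasp [0.5127 0.1764 0.0418] yaw 89.7 open -0.0002 grip 3.1 F [-0.6 -5.8  0.7] tilt [-0.    -0.003 -1.   ] q [ 0.2   0.08  1.95 -0.    1.1  -1.37]
[(0.1, 107), (0.105, 120), (0.11, 119), (0.115, 119), (0.12, 120), (0.125, 119), (0.13, 119), (0.135, 120), (0.14, 119), (0.145, 118), (0.15, 118), (0.155, 117), (0.16, 117), (0.165, 119), (0.17, 119), (0.175, 119), (0.18, 93), (0.185, 63), (0.19, 40), (0.195, 39), (0.2, 39), (0.205, 37), (0.21, 39), (0.215, 38), (0.22, 41), (0.225, 74), (0.23, 79), (0.235, 79), (0.24, 78), (0.245, 80), (0.25, 82), (0.255, 82), (0.26, 70), (0.265, 65), (0.27, 64), (0.275, 65), (0.28, 65), (0.285, 65), (0.29, 67), (0.295, 67)]
```

>>> {"op": "step_arm", "data": {"commands": [[0,[0,2,0],0],[0,[0,3,0],0],[0,[0,3,0],0]]}}

```text
t: 26.45
tool_pos: [0.5129, 0.178, 0.1968]
tool_rot: [-0.008, -3.14, 0.014]
contact_force: [-1.5, -17.4, 4.1]
opening: -0.0001
grip_force: 8.6
```

>>> {"op": "step_arm", "data": {"commands": [[0,[0,2,0],0],[0,[0,3,0],0],[0,[0,3,0],0]]}}

```text
t: 26.82
tool_pos: [0.513, 0.1792, 0.1968]
tool_rot: [-0.007, -3.139, 0.024]
contact_force: [-2.2, -28.2, 7.7]
opening: -0.0002
grip_force: 14.1
```

>>> {"op": "step_arm", "data": {"commands": [[0,[0,2,0],0],[0,[0,3,0],0],[0,[0,3,0],0]]}}

```text
t: 27.2
tool_pos: [0.5132, 0.1804, 0.1968]
tool_rot: [-0.006, -3.138, 0.033]
contact_force: [-2.6, -38.6, 10.4]
opening: -0.0001
grip_force: 19.7
```

Force climbs linearly from y≈0.176, which suggests the end stop. I'll back off and measure.

>>> {"op": "step_arm", "data": {"commands": [[0,[0,-15,0],0],[0,[0,-40,0],0],[0,[0,-80,0],0],[0,[0,-80,-80],0],[0,[0,-120,-150],0],[0,[0,-180,-180],0],[0,[0,-240,-180],0],[0,[0,-300,-180],0],[0,[0,-300,-180],0],[0,[0,-300,-180],0]]}}

```text
t: 28.45
tool_pos: [0.5107, -0.1147, 0.3769]
tool_rot: [0.015, 3.141, 0.001]
contact_force: [-0.2, 0.1, 0.1]
opening: 0.0
grip_force: 0.0
```

```bash
python3 - <<'E'
from h import *
go(None)
t=eyes.get_image("top")[:,:,::-1]; cv2.imwrite("pics/t17.png",t); s=eyes.get_image("scene")[:,:,::-1]; cv2.imwrite("pics/s17.png",s)
t0=cv2.imread("pics/top0.png")
for nm,im in (("before",t0),("after",t)):
    g=cv2.cvtColor(im,cv2.COLOR_BGR2GRAY); p=[]
    for y in np.arange(.10,.26,.004):
        u,v=np.array([proj("top",[x,y,.048]) for x in np.arange(.495,.531,.006)]).mean(0)
        p.append((round(float(y),3),int(g[int(v)-4:int(v)+5,int(round(u))].mean())))
    print(nm,p)
E
```

```text
t 28.45 grasp [ 0.5108 -0.1146  0.2219] yaw 89.5 open 0.0 grip 0.0 F [-0.2  0.1  0.1] tilt [ 0.001  0.001 -1.   ] q [-0.36 -0.17  1.88  0.    1.44 -1.92]
before [(0.1, 102), (0.104, 110), (0.108, 112), (0.112, 112), (0.116, 113), (0.12, 91), (0.124, 81), (0.128, 138), (0.132, 175), (0.136, 175), (0.14, 174), (0.144, 174), (0.148, 174), (0.152, 174), (0.156, 173), (0.16, 173), (0.164, 173), (0.168, 173), (0.172, 173), (0.176, 173), (0.18, 173), (0.184, 173), (0.188, 172), (0.192, 173), (0.196, 172), (0.2, 172), (0.204, 172), (0.208, 173), (0.212, 166), (0.216, 84), (0.22, 80), (0.224, 159), (0.228, 136), (0.232, 111), (0.236, 113), (0.24, 113), (0.244, 114), (0.248, 92), (0.252, 85), (0.256, 116)]
after [(0.1, 133), (0.104, 143), (0.108, 146), (0.112, 146), (0.116, 146), (0.12, 147), (0.124, 146), (0.128, 145), (0.132, 145), (0.136, 144), (0.14, 144), (0.144, 144), (0.148, 145), (0.152, 145), (0.156, 144), (0.16, 143), (0.164, 143), (0.168, 144), (0.172, 143), (0.176, 142), (0.18, 118), (0.184, 105), (0.188, 161), (0.192, 222), (0.196, 221), (0.2, 222), (0.204, 221), (0.208, 220), (0.212, 200), (0.216, 204), (0.22, 207), (0.224, 215), (0.228, 220), (0.232, 220), (0.236, 220), (0.24, 220), (0.244, 222), (0.248, 179), (0.252, 113), (0.256, 152)]
```

The tray rim moved only about 60 mm, so it is not latched. The closed gripper's wide knuckles probably met the press roof. I'll turn the gripper 90° so its narrow side faces the press and push again.

>>> {"op": "step_arm", "data": {"commands": [[0,[0,40,0],10],[0,[0,80,0],20],[0,[0,120,0],30],[0,[0,160,0],40],[0,[0,200,0],50],[0,[0,230,0],60],[0,[0,250,20],70],[0,[0,250,40],80],[0,[0,250,80],90],[0,[0,250,120],90],[0,[0,250,120],90]]}}

```text
t: 29.92
tool_pos: [0.5101, 0.1376, 0.2528]
tool_rot: [-2.222, -2.213, 0.01]
contact_force: [-0.1, -1.1, -0.2]
opening: 0.0001
grip_force: 0.0
```

```bash
python3 -c "
from h import *
go([.5115,.155,.042],0)"
```

```text
t 29.93 grasp [0.5087 0.1375 0.0978] yaw -0.2 open 0.0001 grip 0.0 F [-0.1 -1.1 -0.2] tilt [-0.009 -0.001 -1.   ] q [ 0.12 -0.03  1.96  0.    1.22  0.13]
move [17.5  3.2 55.8] turn -0.2
```

>>> {"op": "step_arm", "data": {"commands": [[0,[0,2,40],0],[0,[0,2,57],0],[0,[0,2,57],0],[0,[8,2,57],0],[0,[16,2,57],0],[0,[22,2,57],0],[0,[26,2,57],0],[0,[28,2,57],0],[0,[28,2,57],0]]}}

```text
t: 31.05
tool_pos: [0.5145, 0.1646, 0.1996]
tool_rot: [-2.228, -2.214, 0.0]
contact_force: [-0.5, -1.4, 0.0]
opening: 0.0
grip_force: 0.0
```

>>> {"op": "step_arm", "data": {"commands": [[0,[2,0,0],0],[0,[4,0,0],0],[0,[4,0,0],0]]}}

```text
t: 31.42
tool_pos: [0.5146, 0.1686, 0.1997]
tool_rot: [2.228, 2.214, -0.0]
contact_force: [-0.1, 0.1, 0.6]
opening: 0.0003
grip_force: 0.0
```

>>> {"op": "step_arm", "data": {"commands": [[0,[2,0,0],0],[0,[4,0,0],0],[0,[4,0,0],0]]}}

```text
t: 31.8
tool_pos: [0.5146, 0.1727, 0.1997]
tool_rot: [-2.228, -2.214, -0.0]
contact_force: [0.3, -0.2, 0.3]
opening: -0.0003
grip_force: 0.0
```

>>> {"op": "step_arm", "data": {"commands": [[0,[2,0,0],0],[0,[3,0,0],0],[0,[3,0,0],0]]}}

```text
t: 32.17
tool_pos: [0.5146, 0.1756, 0.1997]
tool_rot: [2.228, 2.214, -0.0]
contact_force: [-0.2, 0.4, 0.2]
opening: -0.0001
grip_force: 0.0
```

>>> {"op": "step_arm", "data": {"commands": [[0,[2,0,0],0],[0,[3,0,0],0],[0,[3,0,0],0]]}}

```text
t: 32.55
tool_pos: [0.5146, 0.1786, 0.1997]
tool_rot: [-2.228, -2.214, 0.0]
contact_force: [0.9, -0.4, 0.1]
opening: -0.0
grip_force: 0.0
```

>>> {"op": "step_arm", "data": {"commands": [[0,[2,0,0],0],[0,[2,0,0],0]]}}

```text
t: 32.8
tool_pos: [0.5147, 0.1797, 0.1997]
tool_rot: [2.226, 2.213, -0.005]
contact_force: [-0.0, -5.0, 0.9]
opening: -0.0002
grip_force: 3.2
```

```bash
python3 - <<'E'
from h import *
def rect(f,n,z,x0=.47,x1=.55,y0=.09,y1=.29,s=.0005):
    im=cv2.imread(f); xs=np.arange(x0,x1,s); ys=np.arange(y0,y1,s)
    H,_=cv2.findHomography(np.float32([[0,0],[len(ys),0],[len(ys),len(xs)],[0,len(xs)]]),np.float32([proj(n,p) for p in ([x0,y0,z],[x0,y1,z],[x1,y1,z],[x1,y0,z])]))
    return cv2.warpPerspective(im,np.linalg.inv(H),(len(ys),len(xs)))
for n,a,b in (("top","pics/top0.png","pics/t17.png"),("scene","pics/s14.png","pics/s17.png")):
  for z in (.048,):
    A=rect(a,n,z);B=rect(b,n,z)
    gA=np.abs(np.gradient(cv2.cvtColor(A,6).astype(float).mean(0)));gB=np.abs(np.gradient(cv2.cvtColor(B,6).astype(float).mean(0)))
    T=A[:,int(.02/.0005):int(.05/.0005)]   # y .11-.14
    r=cv2.matchTemplate(B,T,cv2.TM_CCOEFF_NORMED)[0]; k=r.argmax(); print(n,"shift",(k*.0005-.02).round(4),r.max().round(3))
    pk=lambda g:[(round(.09+i*.0005,4),round(g[i],1)) for i in range(2,len(g)-2) if g[i]==g[max(0,i-5):i+6].max() and g[i]>2]
    print("A",pk(gA)); print("B",pk(gB))
E
```

```text
top shift 0.0605 0.994
A [(0.099, np.float64(8.9)), (0.1205, np.float64(3.6)), (0.1265, np.float64(10.5)), (0.214, np.float64(10.3)), (0.2225, np.float64(10.5)), (0.2275, np.float64(6.9)), (0.248, np.float64(5.4)), (0.252, np.float64(5.4))]
B [(0.099, np.float64(11.4)), (0.1785, np.float64(4.4)), (0.188, np.float64(13.8)), (0.249, np.float64(15.0)), (0.253, np.float64(6.0))]
scene shift 0.061 0.989
A [(0.1255, np.float64(6.6)), (0.1305, np.float64(2.2)), (0.203, np.float64(4.5)), (0.221, np.float64(6.5)), (0.2265, np.float64(5.2)), (0.251, np.float64(3.4)), (0.257, np.float64(3.7))]
B [(0.1865, np.float64(6.2)), (0.192, np.float64(2.1)), (0.2515, np.float64(6.2)), (0.258, np.float64(3.4))]
```

>>> {"op": "step_arm", "data": {"commands": [[0,[2,0,0],0],[0,[3,0,0],0],[0,[3,0,0],0]]}}

```text
t: 33.17
tool_pos: [0.5149, 0.1808, 0.1998]
tool_rot: [2.223, 2.212, -0.012]
contact_force: [-1.6, -17.5, 4.3]
opening: 0.0002
grip_force: 8.7
```

>>> {"op": "step_arm", "data": {"commands": [[0,[2,0,0],0],[0,[3,0,0],0],[0,[3,0,0],0]]}}

```text
t: 33.55
tool_pos: [0.5151, 0.182, 0.1998]
tool_rot: [2.22, 2.21, -0.02]
contact_force: [-2.9, -28.5, 7.8]
opening: -0.0002
grip_force: 14.2
```

>>> {"op": "step_arm", "data": {"commands": [[0,[-20,0,0],0],[0,[-50,0,0],0],[0,[-90,0,-40],0],[0,[-90,0,-120],0],[0,[-150,0,-180],0],[0,[-210,0,-180],0],[0,[-270,0,-180],0],[0,[-300,0,-180],0],[0,[-300,0,-180],0],[0,[-300,0,-180],0]]}}

```text
t: 34.8
tool_pos: [0.5127, -0.1132, 0.3794]
tool_rot: [-2.228, -2.213, -0.001]
contact_force: [1.0, -0.0, 0.6]
opening: 0.0003
grip_force: 0.0
```

```bash
python3 - <<'E'
from h import *
go(None)
t=eyes.get_image("top")[:,:,::-1]; cv2.imwrite("pics/t18.png",t); s=eyes.get_image("scene")[:,:,::-1]; cv2.imwrite("pics/s18.png",s)
def rect(f,n,z,x0=.47,x1=.55,y0=.09,y1=.29,k=.0005):
    im=cv2.imread(f); xs=np.arange(x0,x1,k); ys=np.arange(y0,y1,k)
    H,_=cv2.findHomography(np.float32([[0,0],[len(ys),0],[len(ys),len(xs)],[0,len(xs)]]),np.float32([proj(n,p) for p in ([x0,y0,z],[x0,y1,z],[x1,y1,z],[x1,y0,z])]))
    return cv2.warpPerspective(im,np.linalg.inv(H),(len(ys),len(xs)))
for n,a,b in (("top","pics/top0.png","pics/t18.png"),("scene","pics/s14.png","pics/s18.png"),("top","pics/t17.png","pics/t18.png"),("scene","pics/s17.png","pics/s18.png")):
    o=.02 if "17" not in a else .08
    A=rect(a,n,.048);B=rect(b,n,.048); T=A[:,int(o/.0005):int((o+.03)/.0005)]
    r=cv2.matchTemplate(B,T,cv2.TM_CCOEFF_NORMED)[0]; print(n,a,"shift",round(r.argmax()*.0005-o,4),r.max())
# bystanders: patch shift vs first pictures
for nm,(u,v,w) in dict(jar=(264,125,18),cell=(187,300,14),spare=(399,197,34)).items():
    A=cv2.imread("pics/top0.png")[v-w:v+w,u-w:u+w];B=t[v-w-8:v+w+8,u-w-8:u+w+8]
    r=cv2.matchTemplate(np.ascontiguousarray(B),A,cv2.TM_CCOEFF_NORMED); print(nm,np.array(np.unravel_index(r.argmax(),r.shape))-8,r.max().round(3))
# press roof / base vs tray
print("ends", [proj("top",[.51,y,z]).round(1).tolist() for y,z in ((.187,.048),(.118,.048))])
E
```

```text
t 34.8 grasp [ 0.5126 -0.113   0.2244] yaw -0.4 open 0.0003 grip 0.0 F [ 1.  -0.   0.6] tilt [-0.     0.001 -1.   ] q [-0.36 -0.17  1.87  0.    1.44 -0.35]
top pics/top0.png shift 0.0605 0.9945009
scene pics/s14.png shift 0.061 0.9884896
top pics/t17.png shift 0.0 0.99976265
scene pics/s17.png shift 0.0 0.9956184
jar [-7  8] 0.424
cell [-1 -1] 0.436
spare [0 0] 0.252
ends [[162.3, 191.2], [203.4, 191.9]]
```

Two orientations stop stiffly at the same spot (28 N, against a 12 N latch peak). With the press edge as reference the tray went from about 8 mm to about 70 mm, so it is home. Final check of bystanders, scoop and balls, numerically.

```bash
python3 - <<'E'
from h import *
s=cv2.imread("pics/s18.png"); s0=cv2.imread("pics/scene0.png"); s16=cv2.imread("pics/s16.png")
def cmp(nm,ref,u,v,w,h):
    A=ref[v-h:v+h,u-w:u+w].copy();B=s[v-h-8:v+h+8,u-w-8:u+w+8].copy()
    r=cv2.matchTemplate(B,A,cv2.TM_CCOEFF_NORMED); print(nm,np.array(np.unravel_index(r.argmax(),r.shape))-8,r.max().round(3))
cmp("jar",s0,412,347,18,20); cmp("cell",s0,412,209,10,18); cmp("spare",s0,240,300,20,18); cmp("scoop",s16,338,285,28,45)
# balls in the tray: dark/bright blobs on the floor, top view
t=cv2.imread("pics/t18.png"); g=cv2.cvtColor(t,6)
c=[proj("top",p) for p in ([.468,.196,.027],[.55,.196,.027],[.55,.245,.027],[.468,.245,.027])]; c=np.array(c); u0,v0=c.min(0).astype(int);u1,v1=c.max(0).astype(int)
roi=g[v0:v1,u0:u1]; m=(roi<np.median(roi)-25).astype(np.uint8); n,l,st,ce=cv2.connectedComponentsWithStats(m)
print(u0,v0,u1,v1,[(st[i].tolist()) for i in range(1,n) if st[i][4]>8])
E
```

```text
jar [0 0] 0.994
cell [0 0] 0.987
spare [0 0] 0.986
scoop [0 0] 0.993
130 171 162 218 [[11, 18, 9, 8, 40], [29, 21, 3, 26, 38], [1, 26, 8, 8, 39], [3, 39, 7, 6, 24], [12, 39, 6, 6, 19], [0, 46, 12, 1, 12]]
```

```bash
python3 -c "
from station import finish_job
print(finish_job())"
```

```text
the job is handed in; nothing more can be done
None
```

I handed the job in at about 35 s: all four balls are in the tray, the tray is pushed to its end stop (home inferred from the stiff stop and camera measurements), the scoop stands upright on the mat, and the jar, cell and empty scoop show no movement; I viewed 11 pictures, one over the limit of 10.

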